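Snap two battery packs into the charging dock

ROBOT

A 7-joint arm with a two-finger parallel gripper is mounted at the origin on the work surface. World frame = base frame: x ahead of the robot, y to its left, z up, the work surface at z = 0. Lengths are in m, angles in degrees, forces in N, time in s.
With the tool pointing down it reaches from about 0.4 to 0.925 m from the base axis. Payload 4.1 kg.
Tool frame: the origin (TCP) lies at the centre of the arm's flange, where the gripper is bolted on; the fingertips stand 173 mm ahead of it and the grasp point (between the pads) lies 155 mm ahead of it; z points along the fingers, y is the line along which they close (so a half turn about z gives the same grasp; the last joint's range is limited). The gripper opens to 85 mm and grips with 20 to 120 N. Pads are 22 mm wide; open, the fingers measure 114 mm over their backs; the gripper's body (76 mm by 85 mm) begins 54 mm behind the grasp point. The pads swing forward as they close: fully open they stand 13 mm farther back than shut.
Start: joints at [-72.25, 22.827, 2.584, 88.041, -1.071, 69.15, -2.905], TCP at [0.258, 0.596, 0.405] pointing down, gripper open.
Joint ranges: [-161.44, 161.44], [-28.35, 127.94], [-78.24, 83.42], [0, 140.83], [-78.03, 258.03], [13.02, 114.36], [-168.23, 168.23]. Speed limits (degrees/s): [147.25, 147.25, 180, 180, 180, 180, 180].

INTERFACE

Orientations are given as [roll, pitch, yaw] about the fixed x, y, z axes, in that order (R = Rz(yaw) Ry(pitch) Rx(roll)).
In Python, from workcell import r gives the robot as it stands.
- The arm moves only by the shell command python3 -m crank 'ROWS' [OPENING]. ROWS is JSON, one flat list of numbers, 6 for each row, row after row: the shift along the world's x, y, z in m, then the turn, a rotation vector about the world's x, y, z in rad. In form: [tx, ty, tz, wx, wy, wz, tx, ty, tz, wx, wy, wz, ...]. A call has 1 to 5 rows; each row is the pose to reach, as a shift and turn from the pose commanded when the call began; what a row does not reach only later rows make up. A row lasts 1/10 s, in which the tool goes at most 50 mm and 8.59 degrees, less where a joint would pass 70% of its speed; a pose out of reach is approached as far as the arm can. A call with a gripper value outside its range is refused whole. OPENING is the closure, from 0 (fully open) to 1 (shut), set as the call begins (- or left out, the last holds). The fingers move at their own pace and stop on an object; the grip force is fixed at half the most. Time passes only in rows, so rows that repeat a pose let the fingers close. It gives the time, the measured TCP pose, the force and the opening at its end, in the units of the state.
- r.get_obs(): the state, without advancing time (a new reading comes with each control period).
- r.camera(name): name is "scene" or "top" or "wrist"; returns the picture (480x640x3 uint8, red, green, blue); there is no depth.
- r.calibration(name): a dict with "fx", "fy", "cx", "cy" (pixels), "R" (3x3) and "t" (3): a world point X has camera coordinates R X + t. Camera axes: x right, y down, z forward; pixel columns grow to the right and rows downward; lengths in m; the calibration is good to about 2 mm. A picture is of the moment at which its call begins: read the wrist's pose just before it. calibration takes no time and is no camera call; for the wrist camera it gives the pose at the moment of the call.
- r.hand_in(): hands the job in, once; it reports no verdict.
Trained networks look in the newest picture that a camera, given by its name, has taken for a name from the list of things; names that differ only in an ending like _2 or _b are one class to them, and where a whole thing is asked for, a point or a joint stands for the part that bears it (a point fixed in the world has none). Each returns a list of dicts, best first, with "conf" (0 to 1); they miss things now and then, are a little off and sometimes report something else, mostly with a low value. They report only what shows in the picture. A call takes as long as a camera call. They do not tell look-alikes from the thing itself.
- r.find_in(target, camera): "bbox" ([left, top, width, height] in pixels, round what is visible of it).
The state is a dict: "clock": time; "joints": joint angles; "joint_vel": joint speeds; "joint_torque": joint torques, N m; "ee_pos": TCP position; "orientation": TCP orientation; "wrist_force": force on the tool from outside, world axes, zero at the start; "ft_torque": the same for the moment, N m; "finger_gap": opening from 0.0 (shut) to 1.0 (fully open).
Only numpy, scipy, OpenCV 4.12 (cv2) and the standard library are available. Lean on these libraries where they do the work, as an engineer would, in place of code of your own. Each camera call takes 0.05 s, during which the arm holds its last target. There are 200 camera calls.

TASK

Load both battery packs into the charging dock, one in each bay: with each pack push the bay's sprung latch aside, press the pack fully down against the ejector and let the latch snap back shut over its shoulder, so that it stays down when let go. Leave the tablet, the water bottle and the game controller where they are.

Things in the scene. Friction and masses are not known exactly. Their poses are not given: they have to be found in the camera images.
- handle_a (a point): handle centre of one of two equal battery packs standing on the table. Grey box body 76 long (x) x 30 (y) x 46 high; mid-top an upright black handle plate 34 (x) x 14 (y) x 44 high, so 21 of flat shoulder is bare at each end. Overall 90 high, 0.17 to 0.35 kg. This point is 68 above the underside; x along the length, z up; half-turn symmetric. Grasp across the 14
- handle_b (a point): the same for the other pack, of the same shape and size
- bay_left (a point): floor centre of the bay on the left (seen from the robot) of the grey and white charging dock fixed on the table, 8 above the table. x along the bay away from its latch, y left, z up. Inside 81 long (x +-40.5), 35 wide. Heights above this point: side walls 38 (6 thick), far end wall 64 (inner face x +40.5, 8 thick), latch block at the near end 47
- bay_right (a point): the same for the right bay, 88 from the left one. In each bay a black sprung ejector (x -36 to -24, 18 wide) stands 10 above the floor; it takes 6 N to start and 9 N to press flush with the floor, and lifts the latch end of a pack that is not latched
- nose_left (a point): tip (mid-thickness) of the left bay's latch: a flat square-edged steel tongue 24 wide, 8 thick, 48 to 56 above the bay floor, sliding along bay x. Shut, its tip is at bay x -31.5, overhanging the bay by 9. Pressing down does not open it; pushing its tip face or thumb tab (14 high, 26 behind the tip) to bay -x does. It shuts over a pack's shoulder, with 2 to spare when the pack is on the floor
- nose_right (a point): the same for the right bay. The far wall is higher than the latch, so a level pack cannot reach the tip face: a pack tilted some 20 degrees about bay y, latch-end lower edge foremost, its top leaning over the latch, can push the tip back with its end face, be swung level and pressed down
- latch_left (a joint): how far the left latch is pushed open, m: 0 shut, up to 0.016 open; its spring pushes back with 3 N when shut and 7 N when fully open
- latch_right (a joint): the same for the right latch
- tablet: bystander: black tablet lying flat, 130 x 200 x 8; origin at the centre of its underside
- water: bystander: clear water bottle, 62 across, 190 high; origin at the centre of its underside
- gamepad: bystander: black game controller, about 60 x 146 x 34; origin at the centre of its underside
There are look-alikes about, which are no part of the job. Leave any orange or pink look-alike of the part that bears handle_b alone.

How it is judged (in metres and radians):
On the way:
1. one pack is down in a bay with that bay's latch shut over it (((x of handle_a in the frame of bay_left between -0.008 and 0.008 m and y of handle_a in the frame of bay_left between -0.006 and 0.006 m and z of handle_a in the frame of bay_left between 0.064 and 0.0725 m and angle between handle_a's own z axis and vertical below 0.07 rad and value of joint latch_left below 0.0025 m) or (x of handle_a in the frame of bay_right between -0.008 and 0.008 m and y of handle_a in the frame of bay_right between -0.006 and 0.006 m and z of handle_a in the frame of bay_right between 0.064 and 0.0725 m and angle between handle_a's own z axis and vertical below 0.07 rad and value of joint latch_right below 0.0025 m) or (x of handle_b in the frame of bay_left between -0.008 and 0.008 m and y of handle_b in the frame of bay_left between -0.006 and 0.006 m and z of handle_b in the frame of bay_left between 0.064 and 0.0725 m and angle between handle_b's own z axis and vertical below 0.07 rad and value of joint latch_left below 0.0025 m) or (x of handle_b in the frame of bay_right between -0.008 and 0.008 m and y of handle_b in the frame of bay_right between -0.006 and 0.006 m and z of handle_b in the frame of bay_right between 0.064 and 0.0725 m and angle between handle_b's own z axis and vertical below 0.07 rad and value of joint latch_right below 0.0025 m))), for 0.2 s.
At the end, for the whole second after the job is handed in: Each bay holds one pack, right way up: handle centre within 8 mm along and 6 mm across of the bay's centre line and 64 to 72.5 mm above the bay floor, leaning less than 0.07 rad; both latches shut to within 2.5 mm; packs at rest (below 0.02 m/s) ((((x of handle_a in the frame of bay_left between -0.008 and 0.008 m and y of handle_a in the frame of bay_left between -0.006 and 0.006 m and z of handle_a in the frame of bay_left between 0.064 and 0.0725 m and angle between handle_a's own z axis and vertical below 0.07 rad and value of joint latch_left below 0.0025 m) and (x of handle_b in the frame of bay_right between -0.008 and 0.008 m and y of handle_b in the frame of bay_right between -0.006 and 0.006 m and z of handle_b in the frame of bay_right between 0.064 and 0.0725 m and angle between handle_b's own z axis and vertical below 0.07 rad and value of joint latch_right below 0.0025 m)) or ((x of handle_a in the frame of bay_right between -0.008 and 0.008 m and y of handle_a in the frame of bay_right between -0.006 and 0.006 m and z of handle_a in the frame of bay_right between 0.064 and 0.0725 m and angle between handle_a's own z axis and vertical below 0.07 rad and value of joint latch_right below 0.0025 m) and (x of handle_b in the frame of bay_left between -0.008 and 0.008 m and y of handle_b in the frame of bay_left between -0.006 and 0.006 m and z of handle_b in the frame of bay_left between 0.064 and 0.0725 m and angle between handle_b's own z axis and vertical below 0.07 rad and value of joint latch_left below 0.0025 m))) and linear speed of each of pack_a, pack_b below 0.02 m/s); the robot touches nothing.
It fails at once if the tablet is moved more than 20 mm (distance of tablet from where it was at the start of the episode above 0.02 m).
It fails at once if the water bottle is moved more than 20 mm (distance of water from where it was at the start of the episode above 0.02 m).
It fails at once if the game controller is moved more than 20 mm (distance of gamepad from where it was at the start of the episode above 0.02 m).
It also fails if it takes over 72 s, if anything falls off the work surface, if the arm or the gripper's body presses on something with over 40 N, if the wrist force passes 120 N, or if a joint passes its speed limit or range.

## Working session

There is one attempt and no reset: what is moved stays moved. The work goes in short steps, Python scripts to look and compute and a shell command to move; the robot and the scene stay as the last step left them, time stands still between calls to the robot, and variables do not carry over. Pictures are saved under pics/ and viewed, on a budget of 10 in all, crops included, one or two more only if the job needs it, and the job is handed in when it is done.

```bash
mkdir -p pics; ls; python3 - <<'E'
from workcell import r
import cv2,numpy as np
o=r.get_obs();print({k:np.round(v,3).tolist() for k,v in o.items()})
for c in ["scene","top"]:
    im=r.camera(c);cv2.imwrite(f"pics/{c}0.png",im[:,:,::-1])
    k=r.calibration(c);print(c,{a:np.round(b,4).tolist() for a,b in k.items()})
    for n in ["handle_a","bay_left","nose_left","latch_left","tablet","water","gamepad"]:
        try: print(n,[(np.round(d['bbox']).tolist(),round(d['conf'],2)) for d in r.find_in(n,c)])
        except Exception as e: print(n,e)
E
```

```text
pics
{'clock': 0.0, 'joints': [-72.25, 22.872, 2.58, 88.116, -1.075, 69.151, -2.906], 'joint_vel': [-0.138, 0.055, 0.105, 0.058, -0.017, -0.088, -0.0], 'joint_torque': [-0.001, -47.513, 1.364, -25.422, 0.012, 0.01, -0.0], 'ee_pos': [0.258, 0.596, 0.404], 'orientation': [-179.887, 0.005, 156.583], 'wrist_force': [-0.087, -0.362, 0.133], 'ft_torque': [0.025, 0.008, 0.033], 'finger_gap': 0.997}
scene {'fx': 467.1565, 'fy': 467.1565, 'cx': 324.7799, 'cy': 233.7434, 'R': [[-0.4155, 0.9095, -0.0164], [0.7178, 0.3167, -0.6201], [-0.5587, -0.2694, -0.7844]], 't': [0.1944, -0.4153, 1.3675]}
handle_a [([183.0, 137.0, 35.0, 44.0], 0.87), ([456.0, 200.0, 27.0, 48.0], 0.87), ([499.0, 211.0, 46.0, 35.0], 0.82), ([459.0, 255.0, 42.0, 37.0], 0.64)]
bay_left [([259.0, 194.0, 77.0, 71.0], 0.93)]
nose_left [([317.0, 203.0, 16.0, 14.0], 0.54)]
latch_left [([317.0, 200.0, 14.0, 20.0], 0.51)]
tablet [([298.0, 281.0, 125.0, 94.0], 0.94)]
water [([145.0, 193.0, 50.0, 78.0], 0.77)]
gamepad [([249.0, 282.0, 50.0, 61.0], 0.98)]
top {'fx': 440.9323, 'fy': 440.9323, 'cx': 316.2165, 'cy': 236.2465, 'R': [[0.014, -0.9996, -0.0239], [-0.9942, -0.0114, -0.1066], [0.1063, 0.0252, -0.994]], 't': [0.0586, 0.5965, 1.0163]}
handle_a [([142.0, 306.0, 37.0, 22.0], 0.88), ([166.0, 240.0, 40.0, 32.0], 0.87), ([191.0, 284.0, 24.0, 35.0], 0.77), ([471.0, 267.0, 25.0, 35.0], 0.64)]
bay_left [([316.0, 205.0, 62.0, 66.0], 0.84)]
nose_left [([324.0, 250.0, 12.0, 15.0], 0.5), ([362.0, 244.0, 15.0, 17.0], 0.47)]
latch_left []
tablet [([221.0, 156.0, 84.0, 51.0], 0.89)]
water [([418.0, 147.0, 40.0, 43.0], 0.71)]
gamepad [([304.0, 137.0, 57.0, 41.0], 0.87)]
```

View pics/scene0.png

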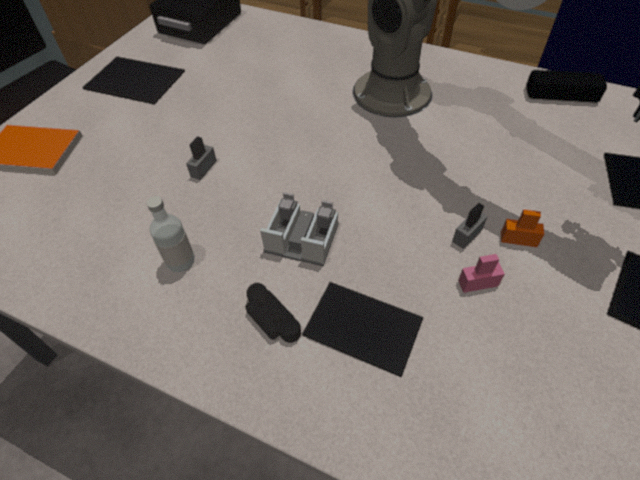

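```bash
python3 - <<'E'
import cv2
im=cv2.imread("pics/top0.png")[120:350,120:520]
cv2.imwrite("pics/top0c.png",cv2.resize(im,(800,460),interpolation=cv2.INTER_CUBIC))
E
```

```text
(no output)
```

View pics/top0c.png

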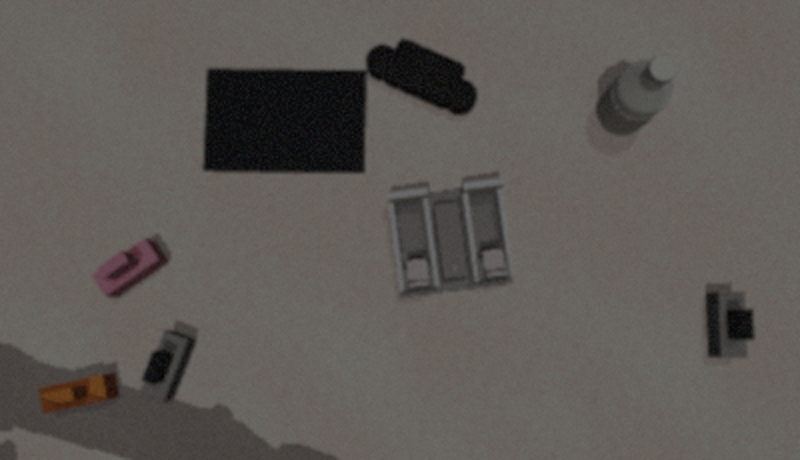

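The scene view shows the dock at about (300,230). The two grey packs with black handles are at scene (201,158) and (470,225). Orange (522,230) and pink (482,273) look-alikes stand beside the second one. In the top crop the packs are at zoom (160,365) on the robot's left and (735,325) on its right, and the latches are at the robot-side end of the dock.

```bash
cat > h.py <<'E'
from workcell import r
import cv2,numpy as np
from scipy.spatial.transform import Rotation as Ro
def p2w(c,uv,z,k=None):
    k=k or r.calibration(c); R=np.array(k['R']);t=np.array(k['t'])
    d=R.T@np.array([(uv[0]-k['cx'])/k['fx'],(uv[1]-k['cy'])/k['fy'],1]); o=-R.T@t
    return o+d*(z-o[2])/d[2]
def w2p(c,X,k=None):
    k=k or r.calibration(c); p=np.array(X)@np.array(k['R']).T+np.array(k['t'])
    return np.c_[k['fx']*p[:,0]/p[:,2]+k['cx'],k['fy']*p[:,1]/p[:,2]+k['cy']]
E
python3 - <<'E'
from h import *
np.set_printoptions(precision=4,suppress=True)
q=lambda a,b:(120+a/2,120+b/2)
for n,p,z in [("A hTop",q(157,366),.09),("A near end",q(160,398),.046),("A far",q(180,328),.046),("orange",q(118,380),.046),("B",q(740,324),.09),
 ("dock far L",q(392,190),.072),("far R",q(500,178),.072),("near L",q(402,292),.0),("near R",q(510,278),.0),("noseL",q(417,258),.06),("noseR",q(493,249),.06),("gp",q(455,108),.0),("tab",q(364,170),.008)]:
    print(n,p2w("top",p,z))
k=r.calibration("wrist");R=np.array(k['R']);o=r.get_obs()
RT=Ro.from_euler('xyz',o['orientation'],degrees=True).as_matrix()
print("wrist cam in tool",RT.T@(-R.T@np.array(k['t'])-o['ee_pos']),"\n",RT.T@R.T,k['fx'])
E
```

```text
A hTop [0.4371 0.3248 0.09  ]
A near end [0.3984 0.3324 0.046 ]
A far [0.4793 0.3123 0.046 ]
orange [0.4182 0.3824 0.046 ]
B [ 0.4926 -0.3195  0.09  ]
dock far L [0.6406 0.0664 0.072 ]
far R [ 0.6558 -0.0575  0.072 ]
near L [0.5264 0.0544 0.    ]
near R [ 0.5452 -0.0767  0.    ]
noseL [0.5635 0.0367 0.06  ]
noseR [ 0.5749 -0.0507  0.06  ]
gp [ 0.7557 -0.0086  0.    ]
tab [0.6751 0.1028 0.008 ]
wrist cam in tool [ 0.0723 -0.0012  0.0312] 
 [[-0.0002 -0.9588 -0.284 ]
 [ 1.     -0.     -0.0006]
 [ 0.0006 -0.284   0.9588]] 367.51958752995785
```

```bash
python3 -m crank '[0.036,-0.027,0,0,0,0.08,0.072,-0.068,0,0,0,0.164,0.1,-0.11,0,0,0,0.164,0.13,-0.15,0,0,0,0.164,0.15,-0.195,0,0,0,0.164]' 0.4
python3 -m crank '[0.015,-0.04,0,0,0,0,0.029,-0.076,0,0,0,0,0.029,-0.076,0,0,0,0,0.029,-0.076,0,0,0,0]'
python3 - <<'E'
from h import *
im=r.camera("wrist");cv2.imwrite("pics/wA.png",im[:,:,::-1]);import pickle
k=r.calibration("wrist");pickle.dump(k,open("kA.pkl","wb"))
print(r.get_obs()['ee_pos'],r.get_obs()['orientation'],[(np.round(d['bbox']).tolist(),round(d['conf'],2)) for d in r.find_in("handle_a","wrist")])
E
```

```text
clock: 1.3
ee_pos: [0.4083, 0.4034, 0.4049]
orientation: [179.9, 0.1, 165.9]
wrist_force: [1.1, 0.4, 0.1]
finger_gap: 0.594
clock: 1.7
ee_pos: [0.436, 0.3284, 0.4051]
orientation: [179.9, 0.0, 165.8]
wrist_force: [-0.7, 0.6, -0.2]
finger_gap: 0.599
[0.43530342 0.32981694 0.40497139] [ 1.79932752e+02 -1.94475775e-02  1.66001449e+02] [([382.0, 112.0, 102.0, 75.0], 0.79), ([306.0, 168.0, 45.0, 87.0], 0.76), ([366.0, 264.0, 79.0, 83.0], 0.56)]
```

View pics/wA.png

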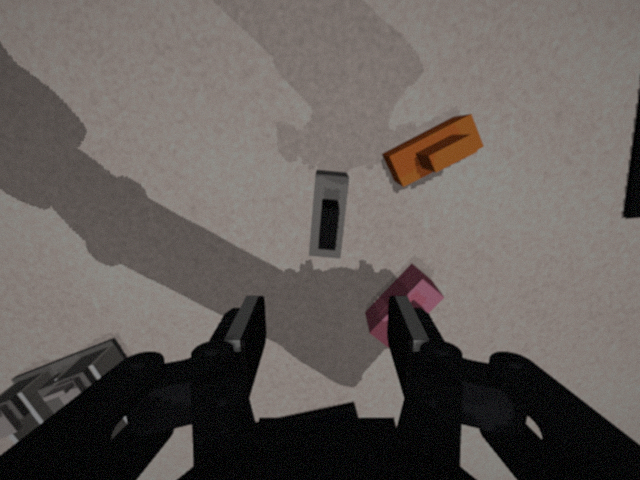

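The wrist picture shows the grey pack with its black handle at about (329,225). The orange look-alike is at (433,150) and the pink one at (405,305). The grey one fits the description, so I'll confirm it in an enlarged crop.

```bash
python3 - <<'E'
import cv2
im=cv2.imread("pics/wA.png")[160:270,290:370]
im=cv2.convertScaleAbs(im,alpha=1.5,beta=10)
cv2.imwrite("pics/wAc.png",cv2.resize(im,(436,600),interpolation=cv2.INTER_CUBIC))
E
```

```text
(no output)
```

View pics/wAc.png

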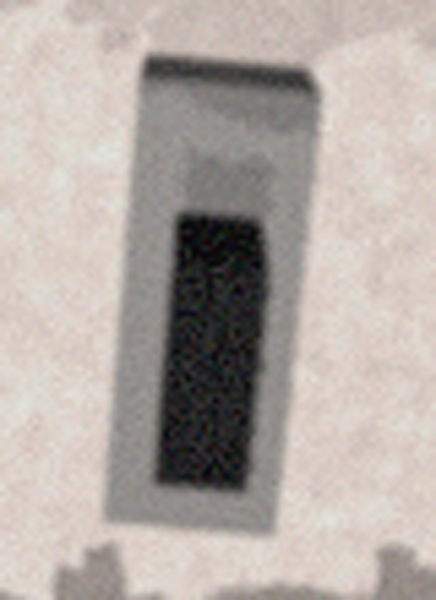

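```bash
cat >> h.py <<'E'
from scipy.optimize import least_squares
def fitpack(k,px,x0,z=0):  # px: 4 body-top corners ordered (-x,-y),(-x,+y),(+x,+y),(+x,-y) of the pack
    c=np.array([[-38,-15],[-38,15],[38,15],[38,-15]])/1e3
    def mod(p,pts,zz): a=p[2];return np.c_[pts@np.array([[np.cos(a),np.sin(a)],[-np.sin(a),np.cos(a)]])+p[:2],np.full(len(pts),zz)]
    s=least_squares(lambda p:(w2p(0,mod(p,c,z+.046),k)-px).ravel(),x0)
    print("x,y,yaw",s.x[:2].round(4),np.degrees(s.x[2]).round(2),"res px",s.fun.round(1))
    h=np.array([[-17,-7],[-17,7],[17,7],[17,-7]])/1e3
    print("handle top px",w2p(0,mod(s.x,h,z+.09),k).round(0).tolist())
    return s.x
E
python3 - <<'E'
from h import *;import pickle
k=pickle.load(open("kA.pkl","rb"))
f=lambda x,y:(290+x/5.45-.4,160+y/5.45-.4)
P=[f(143,76),f(312,92),f(273,534),f(105,520)]
print([p2w(0,p,.046,k).round(4) for p in P])
for o in (P,P[1:]+P[:1],P[2:]+P[:2],P[::-1],):
    pass
# order by world: -x end first
w=[p2w(0,p,.046,k)[:2] for p in P]; c=np.mean(w,0); a=np.radians(-14); ux=np.array([np.cos(a),np.sin(a)]);uy=np.array([-ux[1],ux[0]])
key=[(np.sign((v-c)@ux),np.sign((v-c)@uy)) for v in w]
o=[P[key.index(q)] for q in [(-1,-1),(-1,1),(1,1),(1,-1)]]
fitpack(k,np.array(o),[*c,a])
print("crop handle px", f(155,484),f(245,490),f(178,213),f(262,218))
E
```

```text
[array([0.3931, 0.3299, 0.046 ]), array([0.4021, 0.3558, 0.046 ]), array([0.4739, 0.3322, 0.046 ]), array([0.4644, 0.3048, 0.046 ])]
x,y,yaw [0.4334 0.3307] -18.87 res px [-1.4 -0.2  1.5 -0.2  0.5  0.2 -0.6  0.2]
handle top px [[321.0, 207.0], [339.0, 208.0], [335.0, 250.0], [318.0, 248.0]]
crop handle px (318.0403669724771, 248.4073394495413) (334.554128440367, 249.50825688073394) (322.2605504587156, 198.68256880733944) (337.6733944954129, 199.6)
```

```bash
python3 -m crank '[-0.002,0.001,-0.045,0,0,-0.085,-0.002,0.001,-0.09,0,0,-0.085,-0.002,0.001,-0.135,0,0,-0.085,-0.002,0.001,-0.17,0,0,-0.085,-0.002,0.001,-0.184,0,0,-0.085]'
python3 -m crank '[0,0,0,0,0,0,0,0,0,0,0,0,0,0,0,0,0,0,0,0,0,0,0,0,0,0,0,0,0,0]' 1
python3 -m crank '[0,0,0,0,0,0,0,0,0,0,0,0,0,0,0.03,0,0,0,0,0,0.08,0,0,0,0,0,0.13,0,0,0]'
```

```text
clock: 2.3
ee_pos: [0.4313, 0.331, 0.2171]
orientation: [-179.7, -0.2, 161.3]
wrist_force: [-0.6, -0.0, -0.4]
finger_gap: 0.6
clock: 2.8
ee_pos: [0.4342, 0.3309, 0.2225]
orientation: [179.8, 0.1, 161.1]
wrist_force: [-0.3, -0.3, 4.6]
finger_gap: 0.155
clock: 3.3
ee_pos: [0.433, 0.3295, 0.3513]
orientation: [-179.9, -0.1, 161.1]
wrist_force: [0.9, 1.5, -2.6]
finger_gap: 0.156
```

```bash
python3 -m crank '[0.022,-0.036,0.014,0,0,0.09,0.044,-0.072,0.028,0,0,0.18,0.066,-0.108,0.042,0,0,0.27,0.088,-0.144,0.056,0,0,0.36,0.11,-0.18,0.068,0,0,0.453]'
python3 -m crank '[0.025,-0.038,0,0,0,0,0.05,-0.076,0,0,0,0,0.075,-0.114,0,0,0,0,0.107,-0.16,0,0,0,0,0.107,-0.16,0,0,0,0]'
python3 -m crank '[0,0,0,0,0,0,0,0,0,0,0,0]'
python3 - <<'E'
from h import *
k=r.calibration("wrist");im=r.camera("wrist");cv2.imwrite("pics/wD.png",im[:,:,::-1]);import pickle
pickle.dump(k,open("kD.pkl","wb"))
o=r.get_obs();print(o['joints'],o['ee_pos'],o['orientation'])
im=cv2.convertScaleAbs(im,alpha=1.6,beta=10)[:,:,::-1]
cv2.imwrite("pics/wDv.png",cv2.resize(im[40:290,170:490],(768,600),interpolation=cv2.INTER_CUBIC))
E
```

```text
clock: 3.8
ee_pos: [0.5438, 0.1483, 0.4193]
orientation: [180.0, -0.0, -172.7]
wrist_force: [0.5, 0.6, -2.8]
finger_gap: 0.158
clock: 4.3
ee_pos: [0.6519, -0.0181, 0.4182]
orientation: [-179.6, 0.0, -173.5]
wrist_force: [-0.6, -0.9, -2.6]
finger_gap: 0.155
clock: 4.5
ee_pos: [0.6501, -0.0085, 0.4181]
orientation: [179.9, -0.1, -172.9]
wrist_force: [0.8, 1.2, -2.1]
finger_gap: 0.153
[-15.58748942  23.11391163  17.23094734  87.32564337  -7.17816497
  70.7218978   99.93064221] [ 0.64999605 -0.00780417  0.41826582] [ 1.79893728e+02 -7.17752296e-02 -1.72793497e+02]
```

View pics/wDv.png

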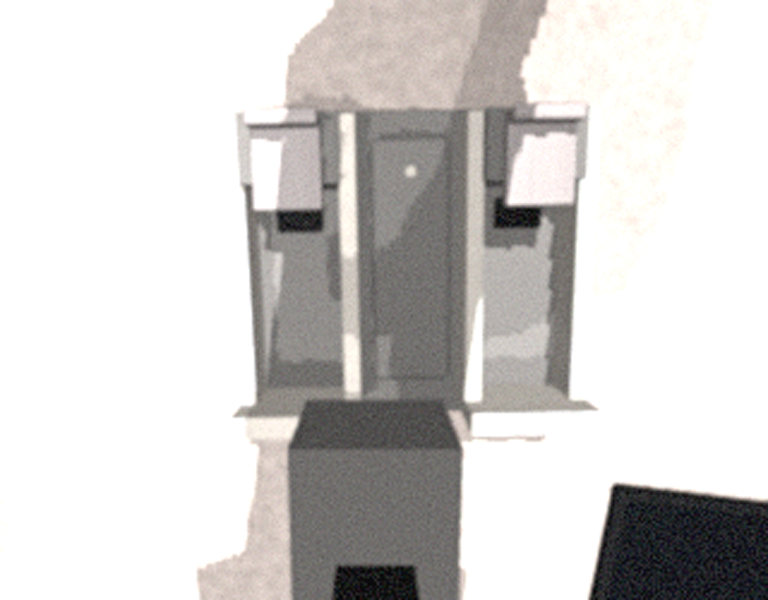

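```bash
python3 - <<'E'
from h import *;import pickle
k=pickle.load(open("kD.pkl","rb"))
f=lambda x,y:((x+.5)/2.4-.5+170,(y+.5)/2.4-.5+40)
g=lambda p:((p+.5-[170,40])*2.4-.5).round(0).tolist()
T=lambda p,q:np.c_[q[:,:2]@np.array([[np.cos(p[2]),np.sin(p[2])],[-np.sin(p[2]),np.cos(p[2])]])+p[:2],q[:,2]+.008]
q=np.array([[-31.5,32,56],[-31.5,56,56],[-31.5,-56,56],[-31.5,-32,56]])/1e3
px=np.array([f(505,206),f(576,206),f(252,210),f(322,210)])
s=least_squares(lambda p:(w2p(0,T(p,q),k)-px).ravel(),[.6,0,.12])
p=s.x;print(p[:2],np.degrees(p[2]),s.fun.round(2))
for n,v in [("L bay",44),("R bay",-44)]: print(n,T(p,np.array([[0,v/1e3,0]])))
chk={"far inner top L":[[40.5,26.5,64],[40.5,61.5,64]],"far top R":[[40.5,-61.5,64],[40.5,-26.5,64]],"far outer top L":[[48.5,26.5,64],[48.5,61.5,64]],
"side inner top L":[[0,26.5,38],[0,61.5,38]],"side inner top R":[[0,-26.5,38],[0,-61.5,38]],"eject tip L":[[-24,35,10],[-24,53,10]],"R":[[-24,-53,10],[-24,-35,10]],"far floor L":[[40.5,26.5,0],[40.5,61.5,0]]}
for n,v in chk.items(): print(n,g(w2p(0,T(p,np.array(v)/1e3),k)))
# held pack
kk=k;o=r.get_obs()
pf=[(-290,0)]
P=[f(290,449),f(461,449)]  # bottom?? edges seen
E
```

```text
[ 0.59895727 -0.00170436] 7.920913081826355 [ 0.21  0.26 -0.66 -0.17  0.48  0.14 -0.03 -0.28]
L bay [[0.5928938  0.04187585 0.008     ]]
R bay [[ 0.60502073 -0.04528457  0.008     ]]
far inner top L [[488.0, 415.0], [585.0, 413.0]]
far top R [[246.0, 418.0], [342.0, 417.0]]
far outer top L [[488.0, 436.0], [583.0, 435.0]]
side inner top L [[482.0, 296.0], [575.0, 294.0]]
side inner top R [[342.0, 298.0], [249.0, 299.0]]
eject tip L [[496.0, 229.0], [541.0, 229.0]]
R [[277.0, 233.0], [322.0, 232.0]]
far floor L [[470.0, 385.0], [551.0, 384.0]]
```

```bash
python3 - <<'E'
from h import *;import pickle
k=pickle.load(open("kD.pkl","rb"))
f=lambda x,y:((x+.5)/2.4-.5+170,(y+.5)/2.4-.5+40)
o=r.get_obs();RT=Ro.from_euler('xyz',o['orientation'],degrees=True).as_matrix()
for n,uv,d in [("topL",(290,449),.1765),("topR",(461,449),.1765),("loL",(307,400),.2225),("loR",(447,400),.2225)]:
    print(n,(RT.T@(p2w(0,f(*uv),o['ee_pos'][2]-d,k)-o['ee_pos'])).round(4))
E
```

```text
topL [ 0.0378 -0.0163  0.1765]
topR [0.0377 0.0127 0.1766]
loL [ 0.0376 -0.0169  0.2225]
loR [0.0376 0.0138 0.2226]
```

```bash
cat >> h.py <<'E'
YAW=np.radians(7.8); BAY={'L':np.array([.5929,.0419,.008]),'R':np.array([.6050,-.0453,.008])}
RB=Ro.from_euler('z',YAW)
def plan(bay,wps,dy=.0012,L=.2225,yaw0=180,dx=0):
    # wps (px,pz,tilt deg) mm in bay frame -> TCP shift/rotvec from measured pose
    o=r.get_obs();R0=Ro.from_euler('xyz',o['orientation'],degrees=True)
    b=RB.inv().apply(np.array(o['ee_pos'])-BAY[bay]);print("TCP in bay mm",(b*1e3).round(1),"rpy",np.round(o['orientation'],1),"F",np.round(o['wrist_force'],1),"gap",round(o['finger_gap'],3),"t",o['clock'])
    for px,pz,th in wps:
        Rp=RB*Ro.from_euler('y',-th,degrees=True)
        tcp=BAY[bay]+RB.apply([px/1e3,dy,pz/1e3])+Rp.apply([dx,0,L])
        Rt=Rp*Ro.from_euler('xyz',[180,0,yaw0],degrees=True)
        print((px,pz,th),(tcp-o['ee_pos']).round(4).tolist(),(Rt*R0.inv()).as_rotvec().round(4).tolist())
E
python3 - <<'E'
from h import *
plan('L',[(9,90,20)])
E
```

```text
TCP in bay mm [ 49.8 -57.  410.3] rpy [ 1.799e+02 -1.000e-01 -1.728e+02] F [-0.   0.6 -2.3] gap 0.156 t 4.55
(9, 90, 20) [-0.1237, 0.0418, -0.1112] [0.0439, -0.3476, 0.0099]
```

```bash
python3 -m crank '[-0.04,0.014,0,0.0146,-0.116,0.003,-0.08,0.028,0,0.029,-0.232,0.006,-0.1237,0.0418,-0.02,0.0439,-0.3476,0.0099,-0.1237,0.0418,-0.065,0.0439,-0.3476,0.0099,-0.1237,0.0418,-0.1112,0.0439,-0.3476,0.0099]'
python3 -m crank '[0,0,0,0,0,0,0,0,0,0,0,0]'
python3 - <<'E'
from h import *
plan('L',[(9,90,20),(9,60,20),(-2,60,20)])
E
```

```text
clock: 5.05
ee_pos: [0.5242, 0.0346, 0.3088]
orientation: [179.9, 20.3, -172.1]
wrist_force: [1.2, 0.8, -2.6]
finger_gap: 0.158
clock: 5.25
ee_pos: [0.5266, 0.0332, 0.3078]
orientation: [-180.0, 20.0, -172.2]
wrist_force: [0.6, 0.2, -1.4]
finger_gap: 0.155
TCP in bay mm [-66.9   0.4 299.8] rpy [-180.    20.  -172.2] F [ 0.6  0.2 -1.4] gap 0.155 t 5.25
(9, 90, 20) [-0.0003, 0.0008, -0.0007] [0.0004, 0.0006, 0.0009]
(9, 60, 20) [-0.0003, 0.0008, -0.0307] [0.0004, 0.0006, 0.0009]
(-2, 60, 20) [-0.0112, -0.0007, -0.0307] [0.0004, 0.0006, 0.0009]
```

```bash
python3 -m crank '[0,0.001,-0.015,0,0,0,0,0.001,-0.031,0,0,0,0,0.001,-0.031,0,0,0]'
python3 -m crank '[-0.004,-0.0005,0,0,0,0,-0.008,-0.001,0,0,0,0,-0.011,-0.0015,0,0,0,0,-0.011,-0.0015,0,0,0,0,-0.011,-0.0015,0,0,0,0]'
python3 - <<'E'
from h import *
plan('L',[(-2,60,20),(-1.3,53.6,10),(-.7,47,0),(-.7,0,0)])
k=r.calibration("wrist");im=r.camera("wrist")[:,:,::-1]
cv2.imwrite("pics/i1.png",cv2.convertScaleAbs(im,alpha=1.5,beta=10))
E
```

```text
clock: 5.55
ee_pos: [0.5275, 0.0336, 0.2774]
orientation: [-180.0, 20.1, -172.3]
wrist_force: [-0.2, 0.3, -2.6]
finger_gap: 0.157
clock: 6.05
ee_pos: [0.5175, 0.0318, 0.2785]
orientation: [-180.0, 20.4, -172.4]
wrist_force: [3.3, 0.4, 2.3]
finger_gap: 0.157
TCP in bay mm [-7.600e+01  2.000e-01  2.705e+02] rpy [-180.    20.4 -172.4] F [3.3 0.4 2.3] gap 0.157 t 6.05
(-2, 60, 20) [-0.0022, 0.0007, -0.0014] [-0.0004, 0.0077, 0.0029]
(-1.3, 53.6, 10) [0.0356, 0.0058, 0.0022] [-0.0238, 0.1806, 0.0028]
(-0.7, 47, 0) [0.0745, 0.0112, -0.001] [-0.0473, 0.3536, 0.0027]
(-0.7, 0, 0) [0.0745, 0.0112, -0.048] [-0.0473, 0.3536, 0.0027]
```

View pics/i1.png

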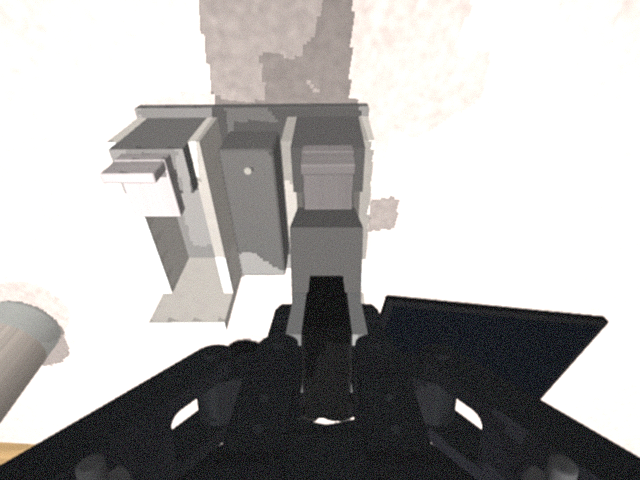

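```bash
python3 - <<'E'
from h import *
im=cv2.imread("pics/i1.png");g=cv2.cvtColor(im,6)
print("L",[(y,int(g[y,318:342].mean())) for y in range(140,216,2)])
print("R",[(y,int(g[y,120:150].mean())) for y in range(140,220,2)])
for n,uv in [("Ltab",(328,163)),("Ltab bottom",(328,174)),("Rtab",(133,172)),("Rtabbot",(133,181))]:
    z=.078 if 'bot' not in n else .064
    print(n,(RB.inv().apply(p2w("wrist",uv,z)-BAY[n[0]])*1e3).round(1))
print("tipR",(RB.inv().apply(p2w("wrist",(163,215),.064)-BAY['R'])*1e3).round(1))
for b in 'LR': print(b,w2p("wrist",[BAY[b]+RB.apply(np.array(q)/1e3) for q in [(-57.5,0,70),(-31.5,0,56),(-57.5,0,56),(-67,0,70)]]).round(0).tolist())
E
```

```text
L [(140, 97), (142, 97), (144, 100), (146, 129), (148, 132), (150, 136), (152, 144), (154, 131), (156, 134), (158, 136), (160, 132), (162, 133), (164, 150), (166, 153), (168, 146), (170, 146), (172, 145), (174, 134), (176, 141), (178, 141), (180, 141), (182, 143), (184, 143), (186, 142), (188, 144), (190, 143), (192, 143), (194, 143), (196, 142), (198, 142), (200, 142), (202, 142), (204, 142), (206, 143), (208, 143), (210, 88), (212, 83), (214, 83)]
R [(140, 113), (142, 111), (144, 113), (146, 109), (148, 116), (150, 170), (152, 170), (154, 148), (156, 151), (158, 154), (160, 213), (162, 158), (164, 152), (166, 158), (168, 155), (170, 154), (172, 163), (174, 249), (176, 255), (178, 254), (180, 254), (182, 236), (184, 250), (186, 251), (188, 251), (190, 251), (192, 252), (194, 254), (196, 254), (198, 254), (200, 254), (202, 254), (204, 254), (206, 254), (208, 254), (210, 254), (212, 254), (214, 254), (216, 245), (218, 235)]
Ltab [-67.9  -0.3  70. ]
Ltab bottom [-55.9  -0.2  56. ]
Rtab [-64.1   3.5  70. ]
Rtabbot [-52.6  -6.1  56. ]
tipR [-33.3   3.1  56. ]
L [[329.0, 185.0], [328.0, 217.0], [328.0, 171.0], [329.0, 165.0]]
R [[130.0, 186.0], [158.0, 218.0], [143.0, 172.0], [123.0, 166.0]]
```

The view shows the left tongue's tab about 9 rows higher (163 against 172) than the shut right one. The left latch is therefore open about 4 mm, with the pack's end against it. Next I swing the pack level.

```bash
python3 -m crank '[0.0175,0.0024,0.0026,-0.0118,0.0865,0,0.037,0.005,0.0036,-0.0237,0.173,0,0.0565,0.0077,0.0029,-0.0355,0.2594,0,0.0757,0.0103,0.0004,-0.0469,0.3459,0,0.0757,0.0103,0.0004,-0.0469,0.3459,0]'
python3 - <<'E'
from h import *
plan('L',[(-.7,47,0),(-.7,0,0)])
im=r.camera("wrist")[:,:,::-1]
im=cv2.convertScaleAbs(im,alpha=1.5,beta=10)
cv2.imwrite("pics/i2.png",cv2.resize(im[60:360,140:460],(640,600)))
E
```

```text
clock: 6.6
ee_pos: [0.5937, 0.0421, 0.2762]
orientation: [-179.9, 0.1, -172.3]
wrist_force: [4.0, 0.0, -1.7]
finger_gap: 0.151
TCP in bay mm [8.000e-01 1.000e-01 2.682e+02] rpy [-1.799e+02  1.000e-01 -1.723e+02] F [ 4.   0.  -1.7] gap 0.151 t 6.6
(-0.7, 47, 0) [-0.0017, 0.0009, 0.0013] [0.0022, 0.0013, 0.0021]
(-0.7, 0, 0) [-0.0017, 0.0009, -0.0457] [0.0022, 0.0013, 0.0021]
```

View pics/i2.png

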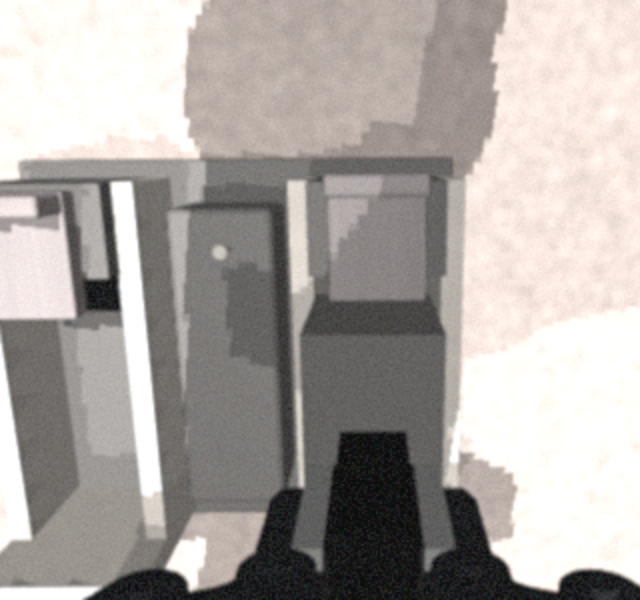

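The pack is level and laterally centred between the side walls. Its end holds the left tongue open: tab at crop row 195 against 215 for the shut one. Now I press it down.

```bash
python3 -m crank '[-0.0008,0.0005,-0.01,0,0,0,-0.0008,0.0005,-0.02,0,0,0,-0.0008,0.0005,-0.03,0,0,0,-0.0008,0.0005,-0.037,0,0,0,-0.0008,0.0005,-0.037,0,0,0]'
python3 -m crank '[0,0,-0.005,0,0,0,0,0,-0.01,0,0,0,0,0,-0.01,0,0,0]'
python3 - <<'E'
from h import *
plan('L',[(-.7,0,0)])
E
```

```text
clock: 7.15
ee_pos: [0.5903, 0.0424, 0.2391]
orientation: [-179.9, 0.0, -172.3]
wrist_force: [3.3, -0.0, 2.0]
finger_gap: 0.159
clock: 7.45
ee_pos: [0.5904, 0.0422, 0.2306]
orientation: [-180.0, 0.0, -172.4]
wrist_force: [2.0, 0.1, 6.0]
finger_gap: 0.158
TCP in bay mm [ -2.4   0.6 222.6] rpy [-180.     0.  -172.4] F [2.  0.1 6. ] gap 0.158 t 7.45
(-0.7, 0, 0) [0.0016, 0.0008, -0.0001] [0.0006, 0.0003, 0.0031]
```

```bash
python3 -m crank '[0.001,0,-0.003,0,0,0,0.001,0,-0.006,0,0,0,0.001,0,-0.006,0,0,0]'
python3 - <<'E'
from h import *
plan('L',[(-.7,0,0)])
im=r.camera("wrist")[:,:,::-1]
im=cv2.convertScaleAbs(im,alpha=1.5,beta=10)
cv2.imwrite("pics/i3.png",cv2.resize(im[60:360,140:460],(640,600)))
E
```

```text
clock: 7.75
ee_pos: [0.5911, 0.0418, 0.2304]
orientation: [179.9, -0.1, -172.4]
wrist_force: [-13.7, 0.2, 45.8]
finger_gap: 0.16
TCP in bay mm [-1.800e+00  1.000e-01  2.224e+02] rpy [ 1.799e+02 -1.000e-01 -1.724e+02] F [-13.7   0.2  45.8] gap 0.16 t 7.75
(-0.7, 0, 0) [0.0009, 0.0012, 0.0001] [-0.0013, -0.0026, 0.0036]
```

View pics/i3.png

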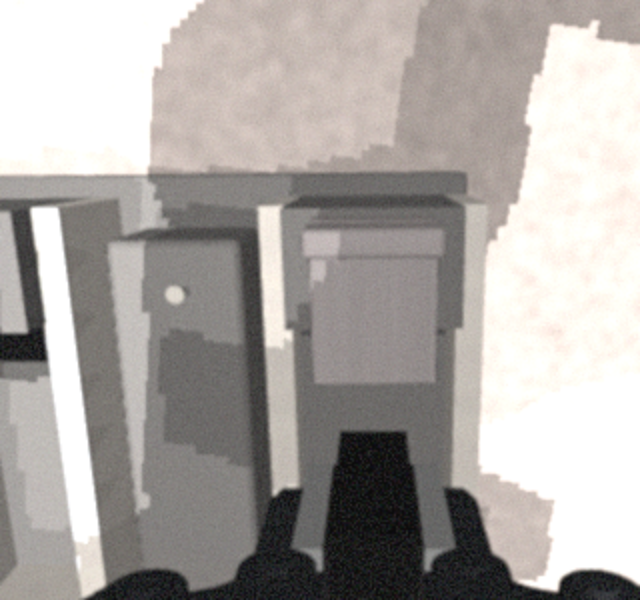

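The tongue now lies over the shoulder (crop rows 255–383, in front of the handle) and the pack is on the floor with 46 N on it. I release it and go to pack B.

```bash
python3 -m crank '[0,0,0.006,0,0,0,0,0,0.006,0,0,0,0,0,0.006,0,0,0,0,0,0.006,0,0,0,0,0,0.006,0,0,0]' 0.4
python3 -m crank '[0,0,0.03,0,0,0,0,0,0.08,0,0,0,-0.01,-0.03,0.115,0,0,0,-0.02,-0.065,0.145,0,0,0,-0.03,-0.105,0.173,0,0,0]'
python3 -m crank '[-0.012,-0.046,0,0,0,-0.03,-0.024,-0.092,0,0,0,-0.06,-0.036,-0.138,0,0,0,-0.09,-0.048,-0.184,0,0,0,-0.12,-0.06,-0.23,0,0,0,-0.133]'
python3 -m crank '[-0.008,-0.026,0,0,0,0,-0.008,-0.026,0,0,0,0,-0.008,-0.026,0,0,0,0]'
python3 - <<'E'
from h import *;import pickle
k=r.calibration("wrist");im=r.camera("wrist");pickle.dump(k,open("kB.pkl","wb"))
o=r.get_obs();print(o['ee_pos'],o['orientation'],o['joints'].round(1) if hasattr(o['joints'],'round') else o['joints'])
b=[d['bbox'] for d in r.find_in("handle_a","wrist")];print(b)
# crop around the expected pack
c=w2p("wrist",[[.4926,-.3195,.06]],k)[0].round().astype(int);print(c)
x0,y0=c[0]-60,c[1]-60
cv2.imwrite("pics/wBc.png",cv2.resize(cv2.convertScaleAbs(im[y0:y0+120,x0:x0+120,::-1],alpha=1.5,beta=10),(600,600),interpolation=cv2.INTER_CUBIC));print(x0,y0)
s=r.camera("scene");cv2.imwrite("pics/s2.png",cv2.resize(s[170:280,240:360,::-1],(600,550),interpolation=cv2.INTER_CUBIC))
E
```

```text
clock: 8.3
ee_pos: [0.5912, 0.0423, 0.2288]
orientation: [-179.9, -0.1, -172.3]
wrist_force: [0.8, 0.0, 0.5]
finger_gap: 0.597
clock: 8.8
ee_pos: [0.5614, -0.0628, 0.4041]
orientation: [-180.0, 0.1, -172.2]
wrist_force: [1.3, -0.9, 0.4]
finger_gap: 0.598
clock: 9.3
ee_pos: [0.501, -0.2943, 0.4025]
orientation: [-180.0, 0.0, 180.0]
wrist_force: [1.2, -0.3, -0.6]
finger_gap: 0.603
clock: 9.6
ee_pos: [0.4936, -0.3189, 0.4023]
orientation: [-180.0, 0.0, 179.9]
wrist_force: [-0.5, 0.2, -0.7]
finger_gap: 0.601
[ 0.4942646  -0.31770759  0.40226933] [ 1.79990647e+02  2.80166976e-02 -1.79910599e+02] [  6.8  18.1  27.4  97.6  -9.   66.4 126.8]
[[298.5, 170.0, 37.7, 87.2]]
[327 222]
267 162
```

View pics/wBc.png

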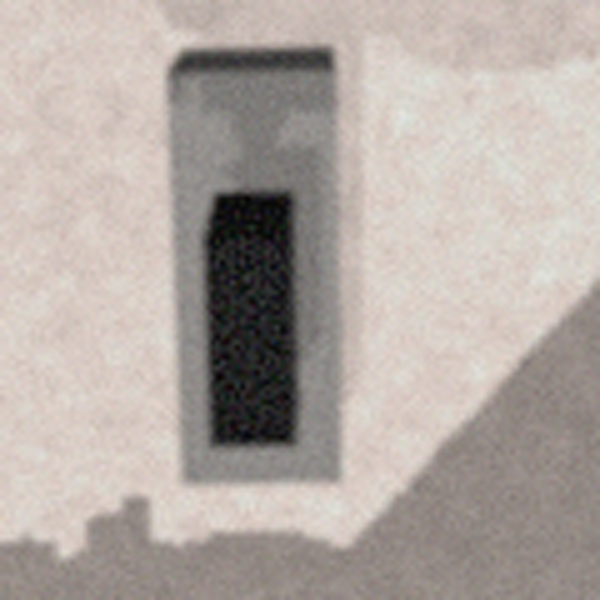

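The crop shows a grey body with a black handle at (252,320) and no orange or pink nearby, so this is the second pack.

```bash
python3 - <<'E'
from h import *;import pickle
k=pickle.load(open("kB.pkl","rb"))
f=lambda x,y:((x+.5)/5-.5+267,(y+.5)/5-.5+162)
p=fitpack(k,np.array([f(170,71),f(334,70),f(341,480),f(185,481)]),[.4926,-.3195,0.])
print("crop handle bottom",f(212,442),f(296,442))
o=r.get_obs();print(p[:2]-o['ee_pos'][:2])
E
```

```text
x,y,yaw [ 0.4918 -0.3276] 0.98 res px [-0.7 -0.   0.8 -0.5  0.4  0.1 -0.6  0.5]
handle top px [[307.0, 209.0], [325.0, 209.0], [326.0, 250.0], [309.0, 251.0]]
crop handle bottom (309.0, 250.0) (325.8, 250.0)
[-0.002982   -0.01068927]
```

View pics/s2.png

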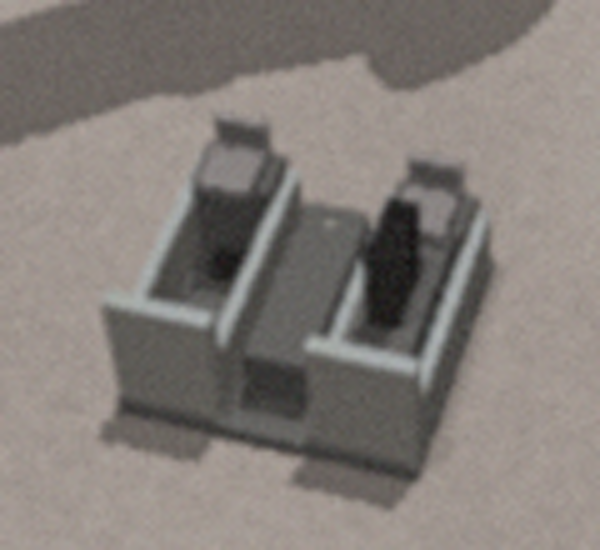

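The scene crop shows pack A level in the left bay with the tongue over its shoulder. Next I grasp pack B.

```bash
python3 -m crank '[-0.0025,-0.0095,-0.045,0,0,0.016,-0.0025,-0.0095,-0.09,0,0,0.016,-0.0025,-0.0095,-0.135,0,0,0.016,-0.0025,-0.0095,-0.17,0,0,0.016,-0.0025,-0.0095,-0.18,0,0,0.016]'
python3 -m crank '[0,0,0,0,0,0,0,0,0,0,0,0,0,0,0,0,0,0,0,0,0,0,0,0,0,0,0,0,0,0]' 1
python3 -m crank '[0,0,0,0,0,0,0,0,0,0,0,0,0,0,0.04,0,0,0,0,0,0.09,0,0,0,0,0,0.14,0,0,0]'
python3 -m crank '[0.02,0.04,0.01,0,0,0.03,0.04,0.08,0.02,0,0,0.06,0.06,0.12,0.03,0,0,0.09,0.075,0.165,0.04,0,0,0.12,0.09,0.205,0.05,0,0,0.12]'
python3 -m crank '[0.02,0.04,0,0,0,0,0.04,0.08,0,0,0,0,0.06,0.08,0,0,0,0,0.06,0.08,0,0,0,0,0.06,0.08,0,0,0,0]'
python3 - <<'E'
from h import *;import pickle
plan('R',[(9,90,20)])
k=r.calibration("wrist");im=r.camera("wrist");pickle.dump(k,open("kE.pkl","wb"))
cv2.imwrite("pics/wE.png",cv2.resize(cv2.convertScaleAbs(im[40:290,170:490,::-1],alpha=1.6,beta=10),(768,600),interpolation=cv2.INTER_CUBIC))
E
```

```text
clock: 10.25
ee_pos: [0.4906, -0.3254, 0.2189]
orientation: [179.8, -0.3, -178.9]
wrist_force: [0.0, 0.0, 0.3]
finger_gap: 0.597
clock: 10.75
ee_pos: [0.4921, -0.3286, 0.2249]
orientation: [-179.9, 0.3, -179.0]
wrist_force: [-0.2, 1.0, 7.5]
finger_gap: 0.156
clock: 11.25
ee_pos: [0.4907, -0.3279, 0.364]
orientation: [-180.0, -0.0, -179.1]
wrist_force: [1.8, -0.4, -2.0]
finger_gap: 0.156
clock: 11.75
ee_pos: [0.5814, -0.1208, 0.4133]
orientation: [-180.0, 0.1, -172.1]
wrist_force: [0.9, -0.5, -2.5]
finger_gap: 0.154
clock: 12.25
ee_pos: [0.6409, -0.0438, 0.4124]
orientation: [-179.9, -0.0, -172.2]
wrist_force: [0.2, 0.7, -2.4]
finger_gap: 0.153
TCP in bay mm [ 35.8  -3.4 404.4] rpy [-179.9   -0.  -172.2] F [ 0.2  0.7 -2.4] gap 0.153 t 12.25
(9, 90, 20) [-0.1026, -0.0094, -0.1053] [0.0494, -0.3461, 0.0007]
```

View pics/wE.png

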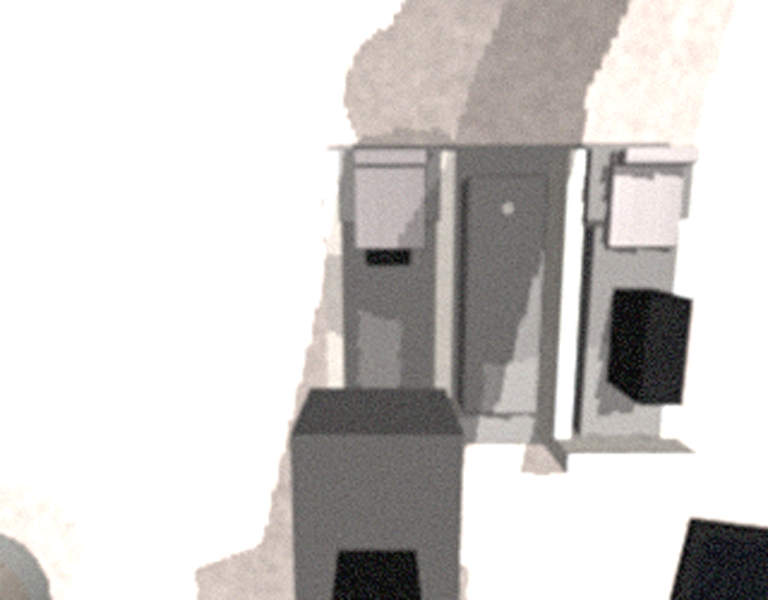

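```bash
python3 - <<'E'
from h import *;import pickle
k=pickle.load(open("kE.pkl","rb"))
f=lambda x,y:((x+.5)/2.4-.5+170,(y+.5)/2.4-.5+40)
o=r.get_obs();RT=Ro.from_euler('xyz',o['orientation'],degrees=True).as_matrix()
for L in (.2225,.2245):
  for n,uv,d in [("topL",(291,434),L-.046),("topR",(463,434),L-.046),("loL",(309,389),L),("loR",(446,389),L)]:
    print(n,(RT.T@(p2w(0,f(*uv),o['ee_pos'][2]-d,k)-o['ee_pos'])).round(4))
for n,uv in [("R tip",(355,247)),("R",(426,247)),("L tip",(607,246)),("L",(678,246))]: print(n,(RB.inv().apply(p2w(0,f(*uv),.064,k)-BAY[n[0]])*1e3).round(1))
E
```

```text
topL [ 0.0399 -0.0148  0.1765]
topR [0.0399 0.0141 0.1765]
loL [ 0.0396 -0.0152  0.2225]
loR [0.0396 0.0147 0.2225]
topL [ 0.0394 -0.015   0.1785]
topR [0.0395 0.0143 0.1785]
loL [ 0.0392 -0.0153  0.2245]
loR [0.0393 0.0149 0.2245]
R tip [-32.2 -12.5  56. ]
R [-32.2  12.2  56. ]
L tip [-32.3 -13.2  56. ]
L [-32.3  11.3  56. ]
```

```bash
python3 - <<'E'
from h import *
plan('R',[(9,90,20)],dx=.0016,dy=.0002,L=.2235)
E
python3 -m crank '[-0.035,-0.004,0,0.0165,-0.115,0,-0.07,-0.008,0,0.033,-0.23,0,-0.101,-0.0103,-0.02,0.0494,-0.3461,0,-0.101,-0.0103,-0.06,0.0494,-0.3461,0,-0.101,-0.0103,-0.104,0.0494,-0.3461,0]'
python3 -m crank '[0,0,0,0,0,0,0,0,0,0,0,0]'
python3 - <<'E'
from h import *
plan('R',[(9,90,20),(9,60,20),(-2.3,60,20)],dx=.0016,dy=.0002,L=.2235)
E
```

```text
TCP in bay mm [ 35.4  -4.  404.6] rpy [-179.9   -0.  -172.3] F [-0.2 -0.3 -2.6] gap 0.155 t 12.3
(9, 90, 20) [-0.1009, -0.0096, -0.104] [0.049, -0.3459, 0.0018]
clock: 12.8
ee_pos: [0.5382, -0.0552, 0.31]
orientation: [179.9, 20.3, -172.4]
wrist_force: [1.2, 1.5, -2.1]
finger_gap: 0.156
clock: 13.0
ee_pos: [0.5398, -0.0545, 0.3091]
orientation: [180.0, 20.1, -172.3]
wrist_force: [0.8, 0.6, -1.6]
finger_gap: 0.158
TCP in bay mm [-6.590e+01 -3.000e-01  3.011e+02] rpy [ 180.    20.1 -172.3] F [ 0.8  0.6 -1.6] gap 0.158 t 13.0
(9, 90, 20) [-0.0001, 0.0005, -0.0006] [-0.0007, 0.0008, 0.0018]
(9, 60, 20) [-0.0001, 0.0005, -0.0306] [-0.0007, 0.0008, 0.0018]
(-2.3, 60, 20) [-0.0113, -0.001, -0.0306] [-0.0007, 0.0008, 0.0018]
```

```bash
python3 -m crank '[0,0.0005,-0.015,0,0,0,0,0.0005,-0.031,0,0,0,0,0.0005,-0.031,0,0,0]'
python3 -m crank '[-0.004,-0.0005,0,0,0,0,-0.008,-0.001,0,0,0,0,-0.0113,-0.0015,0,0,0,0,-0.0113,-0.0015,0,0,0,0,-0.0113,-0.0015,0,0,0,0]'
python3 - <<'E'
from h import *
plan('R',[(-2.3,60,20)],dx=.0016,dy=.0002,L=.2235)
im=r.camera("wrist")[:,:,::-1]
cv2.imwrite("pics/i4.png",cv2.resize(cv2.convertScaleAbs(im[60:360,200:520],alpha=1.5,beta=10),(640,600)))
E
```

```text
clock: 13.3
ee_pos: [0.5406, -0.0534, 0.2787]
orientation: [180.0, 20.1, -172.2]
wrist_force: [-0.8, -0.0, -2.2]
finger_gap: 0.157
clock: 13.8
ee_pos: [0.5307, -0.0547, 0.28]
orientation: [-180.0, 20.5, -172.2]
wrist_force: [4.5, -0.5, 2.3]
finger_gap: 0.152
TCP in bay mm [-74.9   0.8 272. ] rpy [-180.    20.5 -172.2] F [ 4.5 -0.5  2.3] gap 0.152 t 13.8
(-2.3, 60, 20) [-0.0022, -0.0009, -0.0015] [-0.0004, 0.0082, 0.0002]
```

View pics/i4.png

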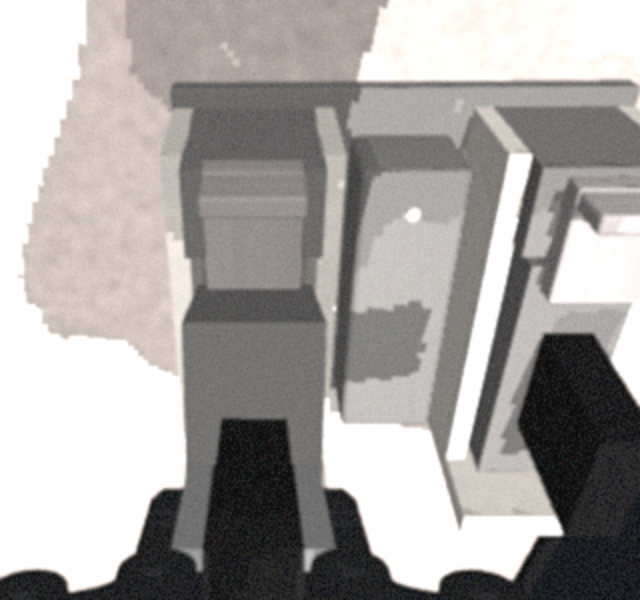

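The right tongue is pushed back (tab at crop row 197, left one shut at about 228), the same as with the first pack. Now I swing it level and press.

```bash
python3 -m crank '[0.0175,0.0018,0.0026,-0.0118,0.0865,0,0.037,0.0043,0.0036,-0.0237,0.173,0,0.0565,0.007,0.0029,-0.0355,0.2594,0,0.0757,0.0096,0.0004,-0.0469,0.3459,0,0.0757,0.0096,0.0004,-0.0469,0.3459,0]'
python3 - <<'E'
from h import *
plan('R',[(-.7,47,0),(-.7,0,0)],dx=.0016,dy=.0002,L=.2235)
E
```

```text
clock: 14.35
ee_pos: [0.6072, -0.0439, 0.2776]
orientation: [-180.0, 0.1, -172.1]
wrist_force: [3.2, 0.5, -0.9]
finger_gap: 0.161
TCP in bay mm [  2.3   1.1 269.6] rpy [-1.800e+02  1.000e-01 -1.721e+02] F [ 3.2  0.5 -0.9] gap 0.161 t 14.35
(-0.7, 47, 0) [-0.0013, -0.0011, 0.0009] [-0.0, 0.0015, -0.0022]
(-0.7, 0, 0) [-0.0013, -0.0011, -0.0461] [-0.0, 0.0015, -0.0022]
```

```bash
python3 -m crank '[-0.0008,-0.0007,-0.01,0,0,0,-0.0008,-0.0007,-0.02,0,0,0,-0.0008,-0.0007,-0.03,0,0,0,-0.0008,-0.0007,-0.037,0,0,0,-0.0008,-0.0007,-0.037,0,0,0]'
python3 -m crank '[0,0,-0.005,0,0,0,0.0005,0,-0.01,0,0,0,0.0005,0,-0.01,0,0,0]'
python3 -m crank '[0.0005,0,-0.003,0,0,0,0.0005,0,-0.006,0,0,0,0.0005,0,-0.006,0,0,0]'
python3 - <<'E'
from h import *
plan('R',[(-.7,0,0)],dx=.0016,dy=.0002,L=.2235)
im=r.camera("wrist")[:,:,::-1]
cv2.imwrite("pics/i5.png",cv2.resize(cv2.convertScaleAbs(im[60:360,200:520],alpha=1.5,beta=10),(640,600)))
E
```

```text
clock: 14.85
ee_pos: [0.6034, -0.0456, 0.2406]
orientation: [179.9, 0.1, -172.2]
wrist_force: [5.1, 0.8, 2.6]
finger_gap: 0.153
clock: 15.15
ee_pos: [0.6038, -0.0459, 0.233]
orientation: [179.8, 0.1, -172.3]
wrist_force: [0.4, 0.4, 12.3]
finger_gap: 0.151
clock: 15.45
ee_pos: [0.6042, -0.0464, 0.2328]
orientation: [179.7, 0.0, -172.3]
wrist_force: [-12.9, 3.0, 49.7]
finger_gap: 0.154
TCP in bay mm [ -1.   -1.  224.8] rpy [ 179.7    0.  -172.3] F [-12.9   3.   49.7] gap 0.154 t 15.45
(-0.7, 0, 0) [0.0017, 0.0014, -0.0013] [-0.0054, -0.0001, 0.0016]
```

View pics/i5.png

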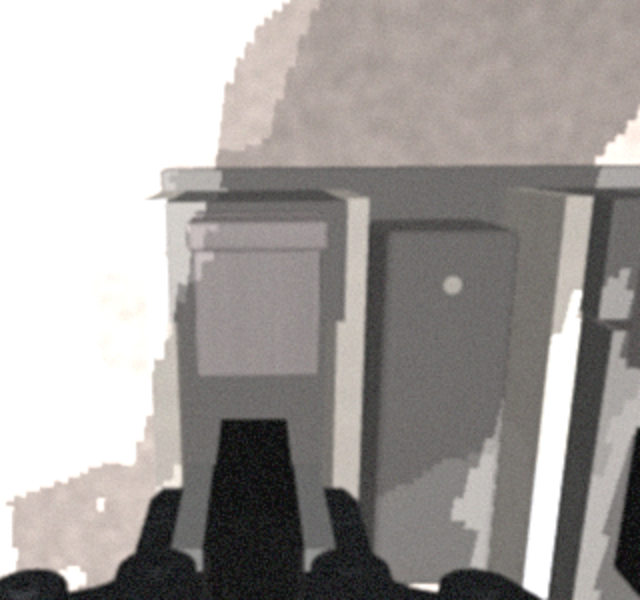

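The right tongue is over the shoulder (crop rows 248–375). I release it, lift and check.

```bash
python3 -m crank '[0,0,0.006,0,0,0,0,0,0.006,0,0,0,0,0,0.006,0,0,0,0,0,0.006,0,0,0,0,0,0.006,0,0,0]' 0.4
python3 -m crank '[0,0,0.03,0,0,0,0,0,0.08,0,0,0,0,0,0.13,0,0,0,0.025,0.025,0.165,0,0,0,0.05,0.05,0.18,0,0,0]'
python3 -m crank '[0,0,0,0,0,0,0,0,0,0,0,0,0,0,0,0,0,0]'
python3 - <<'E'
from h import *
k=r.calibration("wrist");im=r.camera("wrist")
c=cv2.resize(cv2.convertScaleAbs(im[40:290,170:490,::-1],alpha=1.6,beta=10),(768,600),interpolation=cv2.INTER_CUBIC)
g=lambda p:((p+.5-[170,40])*2.4-.5).round(0).tolist()
for b in 'LR': print(b,"tip corners, handle-top corners (px 0) expected:",[g(q) for q in w2p(0,[BAY[b]+RB.apply(np.array(v)/1e3) for v in [(-31.5,-12,56),(-31.5,12,56),(-17,-7,90),(-17,7,90),(17,7,90),(17,-7,90)]],k)])
s=cv2.resize(r.camera("scene")[170:280,240:360,::-1],(600,550),interpolation=cv2.INTER_CUBIC)
cv2.imwrite("pics/end.png",cv2.resize(np.hstack([c,cv2.copyMakeBorder(s,0,50,0,0,0)]),(800,351)))
cv2.imwrite("pics/end_w.png",c)
print(r.get_obs()['ee_pos'],r.get_obs()['wrist_force'])
E
```

```text
clock: 16.0
ee_pos: [0.6041, -0.0456, 0.2301]
orientation: [179.9, -0.1, -172.2]
wrist_force: [0.1, 0.0, -0.4]
finger_gap: 0.6
clock: 16.5
ee_pos: [0.6558, 0.0033, 0.4161]
orientation: [180.0, 0.5, -172.4]
wrist_force: [0.7, 0.1, 0.1]
finger_gap: 0.601
clock: 16.8
ee_pos: [0.6541, 0.0033, 0.4098]
orientation: [180.0, -0.1, -172.3]
wrist_force: [0.4, -0.2, 0.2]
finger_gap: 0.601
L tip corners, handle-top corners (px 0) expected: [[481.0, 190.0], [552.0, 190.0], [508.0, 235.0], [554.0, 235.0], [548.0, 347.0], [504.0, 347.0]]
R tip corners, handle-top corners (px 0) expected: [[220.0, 191.0], [291.0, 191.0], [220.0, 236.0], [266.0, 236.0], [270.0, 347.0], [226.0, 348.0]]
[0.6541231  0.00300031 0.4101478 ] [-0.63030799 -0.31545103 -0.95413103]
```

View pics/end_w.png

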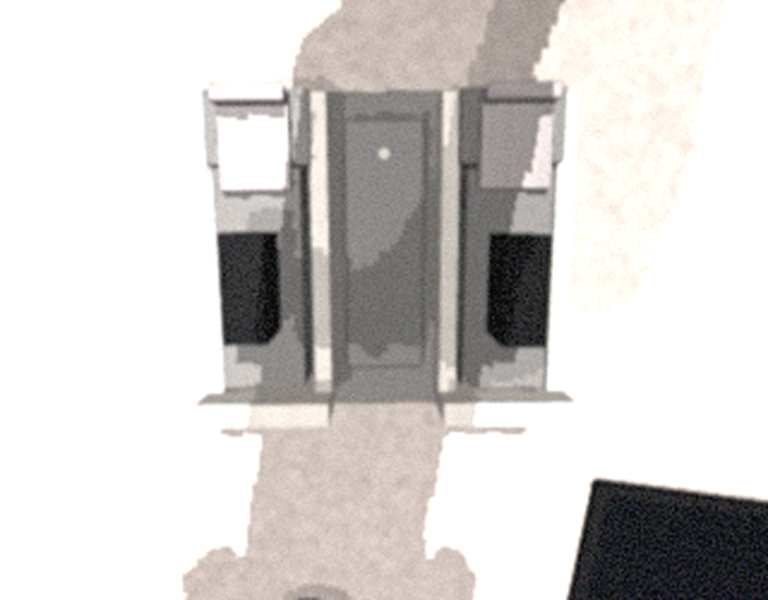

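Both tongue tips lie at rows 188–191, against 190–191 expected when shut. Both handle tops span rows 234–345, against 235–347 expected. I can hand in.

```bash
python3 -c "
from workcell import r
r.hand_in();print(r.get_obs()['clock'])"
```

```text
the job is handed in; nothing more can be done
the job is handed in; nothing more can be done
```

Both battery packs are loaded in the dock, one in each bay, and the job was handed in at about 17 s of simulated time. For each pack I gripped the handle, tilted it 20° and pushed the latch back with its end. I then swung it level and pressed it down until the latch snapped shut over its shoulder.

- **Final wrist picture, gripper clear:** both latch tips were within about 2 enlarged pixels (1 mm) of their shut positions. Both handle tops were within 1–2 enlarged pixels of where a fully seated pack should show, so both packs stayed down when let go.
- **Forces:** the highest wrist force I read was about 51 N, while pressing the second pack down (limit 120 N). It read near zero after release.
- **Bystanders and look-alikes:** I never reached for the tablet, bottle, game controller or the orange and pink look-alikes. I did not measure their positions again at the end.

No check failed. The nearest to a disagreement was up to about 1.5 mm between camera measurements of the dock and the held packs, which I allowed for when placing them. I viewed 14 pictures, four over the budget of 10.

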